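# Turn the heat down and hold the pot lid level over the pot

## Robot

A 6-joint arm with a two-finger parallel gripper is mounted at the origin on the work surface. World frame = base frame: x ahead of the robot, y to its left, z up, the work surface at z = 0. Lengths are in m, angles in rad, forces in N, time in s.
With the tool pointing down it reaches from about 0.35 to 0.775 m from the base axis. Payload 7.3 kg.
Tool frame: the origin (TCP) lies on the front face of the gripper's body, between the roots of the fingers; the fingertips stand 66 mm ahead of it and the grasp point (between the pads) lies 47 mm ahead of it; z points along the fingers, y is the line along which they close (so a half turn about z gives the same grasp; the last joint's range is limited). The gripper opens to 92 mm and grips with 3 to 60 N. Pads are 19 mm wide; open, the fingers measure 130 mm over their backs; the gripper's body (75 mm by 190 mm) begins 47 mm behind the grasp point.
Start: joints at [-1.442, 0.342, 1.524, -0, 1.275, -0.146], TCP at [0.142, -0.505, 0.292] pointing down, gripper open.
Joint ranges: [-2.53, 2.53], [-0.77, 2.02], [0.04, 2.7], [-1, 4.14], [0.28, 2.66], [-3.11, 3.11]. Speed limits (rad/s): [2.57, 2.57, 3.14, 3.14, 3.14, 3.14].

## Interface

Orientations are given as [roll, pitch, yaw] about the fixed x, y, z axes, in that order (R = Rz(yaw) Ry(pitch) Rx(roll)).
In Python, from rig import ctrl gives the robot as it stands. The module is installed in compiled form; this text tells all that it offers.
- The arm moves only by the tool play_rows, never from a script. Its argument "moves" is a list of rows, each a list of 3 entries, a list of its own where there are three numbers: the shift along the world's x, y, z as a fraction of full scale, then the turn, a rotation vector about the world's x, y, z as a fraction of full scale, then the closure, from 0 (fully open) to 1 (shut). In form: [[[tx, ty, tz], [ax, ay, az], hand], ...]. A call has 1 to 10 rows; each row is the pose to reach, as a shift and turn from the pose commanded when the call began, turning the shorter way round; what a row does not reach only later rows make up. Full scale, the value 1, is 0.5 m for a shift and 180 degrees for a turn. A row lasts 1/10 s, in which the tool goes at most 50 mm and 8.59 degrees, less where a joint would pass 70% of its speed; a pose out of reach is approached as far as the arm can. A call with a number of a shift or a turn outside -1 to 1 is refused whole. A call with a gripper value outside its range is refused whole. The fingers move at their own pace and stop on an object; the grip force is fixed at half the most. Time passes only in rows, so rows that repeat a pose let the fingers close. It gives the time, the measured TCP pose, the force, the opening and the grip force at its end, in the units of the state.
- ctrl.sense(): the state, without advancing time (a new reading comes with each control period).
- ctrl.get_image(name): name is "side" or "top"; returns the picture (420x560x3 uint8, red, green, blue); there is no depth.
- ctrl.camera_model(name): a dict with "fx", "fy", "cx", "cy" (pixels), "rvec" (rotation vector, rad) and "tvec" (3), from world to camera coordinates, as OpenCV has them. Camera axes: x right, y down, z forward; pixel columns grow to the right and rows downward; lengths in m; the calibration is good to about 2 mm. A picture is of the moment at which its call begins. camera_model takes no time and is no camera call.
- ctrl.job_done(): hands the job in; it is judged then, once.
Trained networks look in the newest picture that a camera, given by its name, has taken for a name from the list of things; names that differ only in an ending like _2 or _b are one class to them, and where a whole thing is asked for, a point or a joint stands for the part that bears it (a point fixed in the world has none). Each returns a list of dicts, best first, with "p" (0 to 1); they miss things now and then, are a little off and sometimes report something else, mostly with a low value. They report only what shows in the picture. A call takes as long as a camera call. They do not tell look-alikes from the thing itself.
- ctrl.masks_of(camera, thing): "region" (420x560 bool, what is visible of it) and "bbox" ([centre column, centre row, width, height] in pixels, round what is visible of it).
The state is a dict: "clock": time; "joint_pos": joint angles; "qvel": joint speeds; "effort": joint torques, N m; "ee_pos": TCP position; "orientation": TCP orientation; "ft_force": force on the tool from outside, world axes, zero at the start; "torque": the same for the moment, N m; "finger_gap": opening from 0.0 (shut) to 1.0 (fully open); "grip_force": force on a finger pad.
Only numpy, scipy, OpenCV 4.12 (cv2) and the standard library are available. Lean on these libraries where they do the work, as an engineer would, in place of code of your own. Each camera call takes 0.05 s, during which the arm holds its last target. There are 200 camera calls.

## Task

Before looking into the pot on the hotplate, turn the heat down: slide the grip of the separate heat control along its track until it lines up with the small steel pointer clipped on the control's edge, and leave it there. Then take the pot's lid by its bridge handle, lift it about 10 cm straight up off the pot and keep it steady and level over the pot, so that its drips fall back in; the program finishes while holding the lid there. The lid must stay level all the way, the pot must stay where it is on the hotplate, and the other things on the bench must be left alone.

Things in the scene. Friction and masses are not known exactly. Their poses are not given: they have to be found in the camera images.
- control: Heat control: a fixed flat grey box 110 (x) x 190 (y) x 40 mm high, with a straight track along its own y axis down the middle of its top. Origin at the centre of its underside. Stands to the left or right of the pot (either way round), and can be turned by up to about 20 degrees.
- power (a joint): Position of the heat control's slider grip in m along the track: 0 at the control's -y end, 0.12 at its +y end, growing towards the control's own +y. It starts near the +y end and stays where it is left; dry friction of about 1.5 N, no detents.
- power_grip (a point): The slider grip: an upright black block on the track, 28 mm along the control's x, 18 mm along its y (the slide direction), 40 mm high, from 41 to 81 mm above the bench. This point is on its centre line, 22 mm above its foot and 18 mm below its top. Axes as the control's.
- mark (a point): The pointer: a small fixed dark steel clip, 7 mm wide along the track, standing 8 mm above the control's top on its +x edge, 44 mm to the +x side of the track's centre line. This point is its centre. Its axes are the control's; the grip is lined up with it when both have the same y in the control's frame. It sits where the grip stands at joint values from 0.01 to 0.065.
- hotplate: Fixed hotplate: white box 200 x 200 mm with a round black top plate, its top 60 mm above the bench. Origin at the centre of its underside.
- pot: Loose stainless pot standing on the hotplate, outer diameter 168 mm, 85 mm high, about 1.2 kg, with two small side loops along its own y (they reach 117 mm from its axis, 62 mm up). Origin at the centre of its underside; z is up.
- lid_handle (a point): Centre of the black bar of the bridge handle on the pot's lid. The bar runs along this point's y axis: 90 mm long, 14 mm wide (along x), 14 mm high, on two feet near its ends; open gap of 25 mm under it. With the lid seated, the bar's centre is 43 mm above the pot's rim, 128 mm above the pot's underside. z is the lid's axis, up when level.
- lid: The loose stainless lid: a disc of 176 mm diameter resting on the pot's rim, with a lip of 150 mm diameter reaching 5 mm into the pot (it lifts straight off), 0.2 to 0.45 kg, balanced about its centre. Origin at the centre of its disc's underside, level with the rim when seated, 43 mm below the bar's centre; z is the lid's axis.
- bottle: Bystander: clear glass bottle, diameter 44 mm, 120 mm high, standing between the hotplate and the control. Origin at its foot.
- beaker: Bystander: glass beaker, diameter 72 mm, 90 mm high, on the robot's side of the bench. Origin at its foot.
- bowl: Bystander: stainless bowl, diameter 170 mm, 75 mm high, far to one side. Origin at its foot.
- dish: Bystander: white plate, diameter 170 mm, 20 mm high, far to one side. Origin at its foot.
- jar: Bystander: amber glass jar with white cap, diameter 68 mm, 100 mm high, on the far side. Origin at its foot.
- spatula: Bystander: spatula 260 mm long lying along its own x, on the far side. Origin at the middle of its underside.
- tomato: Bystander: tomato, diameter 64 mm, 48 mm high, on the far side. Origin at its foot.
Not all that is in view belongs to the job. Leave any orange or purple look-alike of the lid alone.

How it is judged:
On the way, in this order (a step that is already met when the one before it is completed fails the run):
1. the slider grip is lined up with the pointer, within 7 mm, while the lid still sits on the pot (y of power_grip in the frame of mark between -0.007 and 0.007 m and z of lid_handle in the frame of pot below 0.138 m), for 0.3 s.
2. the lid is held by the gripper 6 to 16 cm above its seat, over the pot and level (z of lid_handle in the frame of pot between 0.188 and 0.288 m and horizontal distance between lid_handle and pot below 0.05 m and angle between lid_handle's own z axis and vertical below 0.12 rad and contact force between lid and the fingers above 1 N and contact force between lid and pot below 0.05 N), for 0.3 s.
At the end, for the whole second after the job is handed in: The slider grip is within 7 mm of the pointer along the track; the gripper alone holds the lid 6 to 16 cm above its seat on the pot, its centre within 5 cm of the pot's axis, level within 0.12 rad and still (under 2 cm/s and 0.1 rad/s); the pot stands upright within 2 cm of where it was (all of step 2 and y of power_grip in the frame of mark between -0.007 and 0.007 m and linear speed of lid below 0.02 m/s and angular speed of lid below 0.1 rad/s and distance of pot from where it was at the start of the episode below 0.02 m and angle between pot's own z axis and vertical below 0.1 rad); the arm keeps its last pose, push and grip.
It fails at once if the lid is tipped by more than 0.3 rad (angle between lid_handle's own z axis and vertical above 0.3 rad).
It fails at once if the pot is shifted by more than 2 cm (distance of pot from where it was at the start of the episode above 0.02 m).
It fails at once if a bystander is moved by more than 3 cm (distance of any of bottle, beaker, bowl, dish, jar, spatula, tomato from where it was at the start of the episode above 0.03 m).
It also fails if it takes over 53 s, if anything falls off the work surface, if the arm or the gripper's body presses on something with over 40 N, if the wrist force passes 120 N, or if a joint passes its speed limit or range.

## Working session

There is one attempt and no reset: what is moved stays moved. The work goes in short steps, Python scripts to look and compute and a tool call to move; the robot and the scene stay as the last step left them, time stands still between calls to the robot, and variables do not carry over. Pictures are saved under pics/ and viewed, at most 10 in all, crops included, and the job is handed in when it is done.

Besides the shell and the picture viewer there is one more tool, called after ">>>" in YAML: its name, and indented under it one key for each argument. play_rows: Moves the arm, as the interface text tells. Shift numbers are shares of 0.5 m and turn numbers shares of 180 degrees, none past 1 either way. Its arguments: {"type":"object","properties":{"moves":{"type":"array"}},"required":["moves"]}

```bash
mkdir -p pics; cat > h.py <<'E'
import numpy as np,cv2
from rig import ctrl
def cam(n):
    m=ctrl.camera_model(n);R=cv2.Rodrigues(np.array(m['rvec'],float))[0];return m,R,np.array(m['tvec'],float).ravel()
def ray(n,u,v,z):
    m,R,t=cam(n);d=R.T@np.array([(u-m['cx'])/m['fx'],(v-m['cy'])/m['fy'],1]);c=-R.T@t
    return c+d*(z-c[2])/d[2]
def proj(n,p):
    m,R,t=cam(n);q=R@np.array(p,float)+t;return np.array([m['fx']*q[0]/q[2]+m['cx'],m['fy']*q[1]/q[2]+m['cy']])
E
python3 - <<'E'
from h import *
for n in('top','side'):
    im=ctrl.get_image(n);cv2.imwrite(f'pics/{n}0.png',im[:,:,::-1])
    m,R,t=cam(n);print(n,m['fx'],(-R.T@t).round(3),R[2].round(2))
    for th in('control','power_grip','mark','pot','lid','lid_handle','bottle','beaker'):
        for d in ctrl.masks_of(n,th)[:3]:print(th,round(d['p'],2),np.round(d['bbox'],1))
print(ctrl.sense())
E
```

```text
top 536.2079418308757 [ 0.279 -0.003  1.677] [ 0.16  0.01 -0.99]
control 0.66 [361.8 220.7  59.8  44.7]
control 0.2 [128.4 187.6  53.9  54.7]
power_grip 0.64 [356.6 144.2  75.   39.9]
power_grip 0.41 [345.5 219.9   6.4  12.1]
power_grip 0.24 [238.1 138.2  17.7  19. ]
mark 0.2 [210.6 196.6  59.5  60.1]
pot 0.55 [206.1 207.8  66.1  12.7]
lid 0.83 [228.2 281.4  55.7  58.7]
lid 0.72 [160.7 275.5  57.6  55. ]
lid 0.69 [211.5 195.6  61.8  60. ]
lid_handle 0.78 [160.6 276.8  59.1  58.9]
lid_handle 0.69 [213.1 196.1  62.   56.2]
lid_handle 0.65 [225.8 280.1  52.5  57.3]
bottle 0.66 [214.4 202.8  78.1  48.4]
beaker 0.69 [302.6 250.6  25.1  26.5]
side 456.65874937278323 [-0.27   0.909  1.113] [ 0.51 -0.59 -0.63]
control 0.81 [313.8 207.   55.   44. ]
power_grip 0.49 [310.5 205.8   1.8   9.8]
pot 0.74 [219.9 261.9  55.1  25.8]
pot 0.73 [282.6 225.8   8.   30. ]
lid 0.96 [284.5 302.2  58.   47.9]
lid 0.94 [236.6 342.5  61.6  55.6]
lid 0.78 [217.2 237.6  61.6  40.8]
lid_handle 0.83 [219.1 237.7  54.2  38.9]
lid_handle 0.83 [234.1 341.9  59.1  52.2]
lid_handle 0.57 [283.6 303.1  52.3  46.1]
bottle 0.65 [308.1 240.8  23.1  28.5]
bottle 0.62 [280.  228.2  11.8  34.3]
beaker 0.62 [310.6 241.4  22.7  30.2]
beaker 0.6 [233.2 200.4  19.8  28.3]
{'clock': 0.9, 'joint_pos': array([-1.44195994e+00,  3.41984867e-01,  1.52411327e+00,  1.98370518e-05,
        1.27535274e+00, -1.46012442e-01]), 'qvel': array([-8.70196965e-06,  7.50411707e-04,  1.53247378e-03, -1.31774144e-05,
       -4.02467662e-04, -1.96078981e-03]), 'effort': array([-3.59433252e-04, -4.31128478e+01, -2.44483209e+01,  7.17247208e-02,
        4.83964419e-02,  1.80137692e-05]), 'ee_pos': array([ 0.14250803, -0.50530829,  0.29224373]), 'orientation': array([3.14144963e+00, 1.85085813e-06, 2.74843051e-01]), 'ft_force': array([0.03978081, 0.56406507, 1.59504136]), 'torque': array([-0.00888548, -0.02413155, -0.00516804]), 'grip_force': 0.0, 'finger_gap': 0.9975702970243766}
```

```bash
python3 - <<'E'
import cv2
a=cv2.imread('pics/top0.png')
b=a[110:330,110:410];cv2.imwrite('pics/top0c.png',cv2.resize(b,None,fx=2.6,fy=2.6,interpolation=cv2.INTER_CUBIC))
b=cv2.imread('pics/side0.png');cv2.imwrite('pics/side0c.png',cv2.resize(b[180:380,180:380],None,fx=3,fy=3,interpolation=cv2.INTER_CUBIC))
E
```

```text
(no output)
```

View pics/top0c.png

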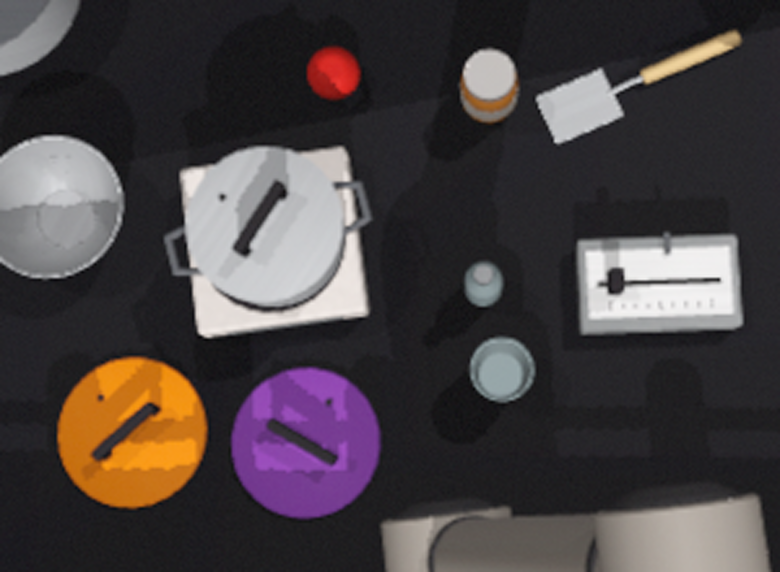

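View pics/side0c.png

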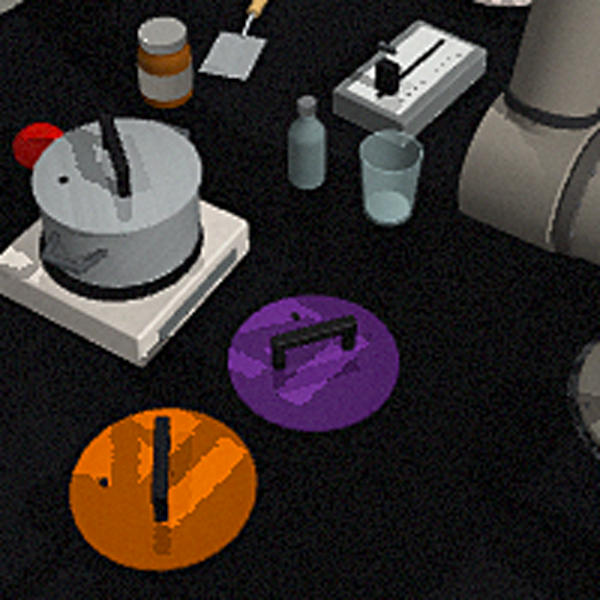

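The top crop (scale 2.6, offset 110,110) shows the control on the right with its grip at crop (615,281) and its pointer at (667,243). The bottle is at (484,284) and the beaker at (502,368).

Lid candidates, in full top-image pixels:
- Steel lid on the pot: (211,195)
- Orange lid: (161,277)
- Purple lid: (228,280)

I choose the steel one sitting on the pot. I'll check it and the control in one close crop.

```bash
python3 - <<'E'
from h import *
a=cv2.imread('pics/top0.png')
k=dict(interpolation=cv2.INTER_CUBIC)
c1=cv2.resize(a[190:245,325:400],(750,550),**k)
c2=cv2.resize(a[160:230,170:260],(675,525),**k)
s=cv2.imread('pics/side0.png')
w=np.zeros((600,800,3),np.uint8)
w[:300,:400]=cv2.resize(a[193:241,330:394],(400,300),**k)
w[:300,400:]=cv2.resize(a[165:225,175:255],(400,300),**k)
w[300:,:400]=cv2.resize(s[184:229,285:345],(400,300),**k)
w[300:,400:]=cv2.resize(s[215:275,180:260],(400,300),**k)
cv2.imwrite('pics/close.png',w)
C=lambda u,v:(110+(u+.5)/2.6-.5,110+(v+.5)/2.6-.5)
for nm,u,v,z in(('h1',280,187,.195),('h2',241,250,.195),('lid',264,226,.148),('t1',600,284,.041),('t2',720,280,.041),('mark',667,241,.046),('gripc',615,279,.075),('bottle',484,272,.12),('beaker',502,368,.045)):
    print(nm,ray('top',*C(u,v),z).round(4))
E
```

```text
h1 [0.5851 0.2158 0.195 ]
h2 [0.5154 0.2558 0.195 ]
lid [0.5503 0.2392 0.148 ]
t1 [ 0.5026 -0.1441  0.041 ]
t2 [ 0.5085 -0.2858  0.041 ]
mark [ 0.5539 -0.2232  0.046 ]
gripc [ 0.5039 -0.1585  0.075 ]
bottle [ 0.5044 -0.0066  0.12  ]
beaker [ 0.4021 -0.0287  0.045 ]
```

View pics/close.png

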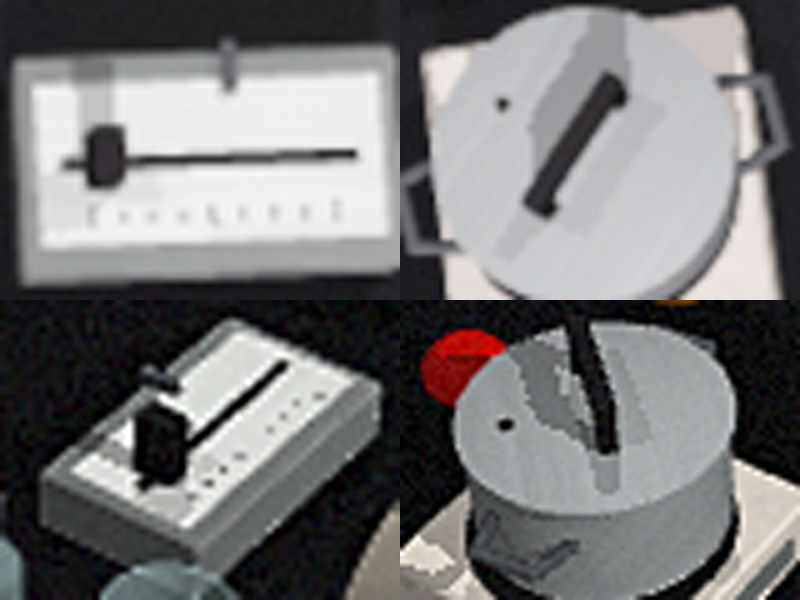

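The crop confirms the steel lid, seated with its black bar running from about panel (612,90) to (540,205). It also shows the grip left of the pointer, at column 229 of the top-left panel. Next I'll work out precise numbers.

```bash
python3 - <<'E'
from h import *
P=lambda u,v,x0=0,y0=0,o=(330,193),s=6.25:(o[0]+(u-x0+.5)/s-.5,o[1]+(v-y0+.5)/s-.5)
t1=ray('top',*P(62,165),.041);t2=ray('top',*P(357,154),.041)
yaw=np.arctan2(-(t1-t2)[0],(t1-t2)[1]);print('yaw',yaw,t1,t2)
R=lambda a:np.array([[np.cos(a),-np.sin(a),0],[np.sin(a),np.cos(a),0],[0,0,1]])
m=ray('top',*P(229.5,65),.044)
# grip: bbox match
a=cv2.cvtColor(cv2.imread('pics/top0.png'),7-1)[193:241,330:394].astype(float)
w=np.clip((130-a)/80,0,1);sub=w[18:32,12:22];ys,xs=np.mgrid[18:32,12:22]
cu=330+(sub*xs).sum()/sub.sum();cv=193+(sub*ys).sum()/sub.sum();print('dark centroid',cu,cv)
from itertools import product
cor=np.array(list(product((-.014,.014),(-.009,.009),(-.022,.018))))
def sil(c):
    S=8;q=np.array([(proj('top',c+R(yaw)@k)-[330,193]+.5)*S for k in cor])
    M=np.zeros((48*S,64*S),np.uint8);cv2.fillConvexPoly(M,cv2.convexHull(q.astype(np.int32)),1)
    return cv2.resize(M.astype(float),(64,48),interpolation=cv2.INTER_AREA)
best=min((np.sum((sil(np.array([x,y,.063]))[16:33,10:24]-w[16:33,10:24])**2),x,y) for x in np.arange(.49,.52,.001) for y in np.arange(-.175,-.14,.001))
print('grip',best,'mark',m)
g=np.array([best[1],best[2],.063]);d=R(yaw).T@(m-g);print('mark-grip in control frame',d,'move',R(yaw)@[0,d[1],0])
Q=lambda u,v:P(u,v,400,0,(175,165),5)
h1=ray('top',*Q(615,85),.195);h2=ray('top',*Q(540,210),.195);print('handle',h1,h2,(h1+h2)/2,np.linalg.norm(h1-h2),'yaw',np.arctan2(-(h1-h2)[0],(h1-h2)[1]))
S=lambda u,v:P(u,v,400,300,(180,215),5)
print('side: handle end',ray('side',*S(608,447),.195), 'proj ctr',proj('side',(h1+h2)/2))
E
```

```text
yaw 0.04560342179374207 [ 0.50240003 -0.14112295  0.041     ] [ 0.50901382 -0.28605062  0.041     ]
dark centroid 346.38041837394866 217.75479836100928Traceback (most recent call last):
  File "<stdin>", line 17, in <module>
  File "<stdin>", line 17, in <genexpr>
  File "<stdin>", line 14, in sil
  File "h.py", line 9, in proj
    m,R,t=cam(n);q=R@np.array(p,float)+t;return np.array([m['fx']*q[0]/q[2]+m['cx'],m['fy']*q[1]/q[2]+m['cy']])
          ~~~^^^
  File "h.py", line 4, in cam
    m=ctrl.camera_model(n);R=cv2.Rodrigues(np.array(m['rvec'],float))[0];return m,R,np.array(m['tvec'],float).ravel()
ValueError: time passes only in moves, steps and waits
```

```bash
sed -i 's/^def cam/from functools import lru_cache\n@lru_cache\ndef cam/' h.py; cat > grip.py <<'E'
from h import *
from itertools import product
def R(a):return np.array([[np.cos(a),-np.sin(a),0],[np.sin(a),np.cos(a),0],[0,0,1]])
cor=np.array(list(product((-.014,.014),(-.009,.009),(-.022,.018))))
def sil(c,yaw):
    S=8;q=np.array([(proj('top',c+R(yaw)@k)-[330,193]+.5)*S for k in cor])
    M=np.zeros((48*S,64*S),np.uint8);cv2.fillConvexPoly(M,cv2.convexHull(q.astype(np.int32)),1)
    return cv2.resize(M.astype(float),(64,48),interpolation=cv2.INTER_AREA)
def fit(bgr,yaw,c0,c1,y0,y1):
    a=cv2.cvtColor(bgr,cv2.COLOR_BGR2GRAY)[193:241,330:394].astype(float);w=np.clip((130-a)/80,0,1)
    return min((np.sum((sil(np.array([x,y,.063]),yaw)[16:33,c0:c1]-w[16:33,c0:c1])**2),x,y) for x in np.arange(.495,.515,.001) for y in np.arange(y0,y1,.001))
E
python3 - <<'E'
from grip import *
P=lambda u,v,x0=0,y0=0,o=(330,193),s=6.25:(o[0]+(u-x0+.5)/s-.5,o[1]+(v-y0+.5)/s-.5)
yaw=.0456
m=ray('top',*P(229.5,65),.044)
best=fit(cv2.imread('pics/top0.png'),yaw,10,24,-.175,-.14)
print('grip',best,'mark',m)
g=np.array([best[1],best[2],.063]);d=R(yaw).T@(m-g);print('mark-grip in control frame',d,'move',R(yaw)@[0,d[1],0])
Q=lambda u,v:P(u,v,400,0,(175,165),5)
h1=ray('top',*Q(615,85),.195);h2=ray('top',*Q(540,210),.195);print('handle',h1,h2,(h1+h2)/2,np.linalg.norm(h1-h2),'yaw',np.arctan2(-(h1-h2)[0],(h1-h2)[1]))
S=lambda u,v:P(u,v,400,300,(180,215),5)
print('side: handle end',ray('side',*S(608,447),.195), 'proj ctr',proj('side',(h1+h2)/2))
E
```

```text
grip (np.float64(17.622324218750002), np.float64(0.505), np.float64(-0.16099999999999998)) mark [ 0.55240062 -0.22367209  0.044     ]
mark-grip in control frame [ 0.04449449 -0.06476766 -0.019     ] move [ 0.00295238 -0.06470034  0.        ]
handle [0.58510728 0.21515559 0.195     ] [0.51330609 0.25508739 0.195     ] [0.54920668 0.23512149 0.195     ] 0.08215813955717845 yaw -2.078344349393678
side: handle end [0.48432188 0.28663504 0.195     ] proj ctr [218.69172204 225.50289559]
```

>>> play_rows:
  moves:
    - [[0.1,0.09,0],[0,0,-0.04],0]
    - [[0.2,0.18,0],[0,0,-0.073],0]
    - [[0.28,0.26,0],[0,0,-0.073],0]
    - [[0.36,0.34,0],[0,0,-0.073],0]
    - [[0.44,0.41,0],[0,0,-0.073],0]
    - [[0.52,0.49,-0.04],[0,0,-0.073],0]
    - [[0.6,0.57,-0.08],[0,0,-0.073],0]
    - [[0.68,0.64,-0.12],[0,0,-0.073],0]
    - [[0.725,0.688,-0.16],[0,0,-0.073],0]
    - [[0.725,0.688,-0.16],[0,0,-0.073],0]

```text
clock: 1.9
ee_pos: [0.4976, -0.1682, 0.2168]
orientation: [3.141, -0.001, 0.046]
ft_force: [-0.0, -0.4, 1.3]
finger_gap: 0.999
grip_force: 0.0
```

>>> play_rows:
  moves:
    - [[0,0,-0.05],[0,0,0],0]
    - [[0,0,-0.1],[0,0,0],0]
    - [[0,0,-0.15],[0,0,0],0]
    - [[0,0,-0.18],[0,0,0],0]
    - [[0,0,-0.194],[0,0,0],0]
    - [[0,0,-0.194],[0,0,0],0]
    - [[0,0,-0.194],[0,0,0],0.3]
    - [[0,0,-0.194],[0,0,0],0.6]

```text
clock: 2.7
ee_pos: [0.4968, -0.1701, 0.1212]
orientation: [3.141, -0.002, 0.045]
ft_force: [0.2, 0.2, -0.2]
finger_gap: 0.872
grip_force: 0.0
```

>>> play_rows:
  moves:
    - [[0,0,0],[0,0,0],1]
    - [[0,0,0],[0,0,0],1]
    - [[0,0,0],[0,0,0],1]
    - [[0,0,0],[0,0,0],1]
    - [[0,0,0],[0,0,0],1]
    - [[0,0,0],[0,0,0],1]
    - [[0,0,0],[0,0,0],1]
    - [[0,0,0],[0,0,0],1]

```text
clock: 3.5
ee_pos: [0.4963, -0.1696, 0.1202]
orientation: [-3.141, 0.0, 0.046]
ft_force: [-0.3, 0.7, 0.7]
finger_gap: 0.195
grip_force: 30.0
```

>>> play_rows:
  moves:
    - [[0.001,-0.02,0],[0,0,0],1]
    - [[0.002,-0.045,0],[0,0,0],1]
    - [[0.003,-0.07,0],[0,0,0],1]
    - [[0.004,-0.095,0],[0,0,0],1]
    - [[0.005,-0.113,0],[0,0,0],1]
    - [[0.005,-0.113,0],[0,0,0],1]
    - [[0.005,-0.113,0],[0,0,0],1]

```text
clock: 4.2
ee_pos: [0.4988, -0.227, 0.1202]
orientation: [3.141, -0.0, 0.045]
ft_force: [-0.4, -1.4, 0.3]
finger_gap: 0.193
grip_force: 30.0
```

>>> play_rows:
  moves:
    - [[0,0,0],[0,0,0],0.6]
    - [[0,0,0],[0,0,0],0.6]
    - [[0,0,0],[0,0,0],0.4]
    - [[0,0,0],[0,0,0],0.3]
    - [[0,0,0],[0,0,0],0.3]

```text
clock: 4.7
ee_pos: [0.4988, -0.2261, 0.1202]
orientation: [3.142, 0.0, 0.046]
ft_force: [0.7, 0.1, -0.3]
finger_gap: 0.577
grip_force: 0.0
```

>>> play_rows:
  moves:
    - [[0,0,0.05],[0,0,0],0.1]
    - [[0,0,0.14],[0,0,0],0]
    - [[0,0,0.24],[0,0,0],0]
    - [[0,0,0.32],[0,0,0],0]
    - [[0,0.08,0.36],[0,0,-0.04],0]
    - [[0.02,0.16,0.36],[0,0,-0.08],0]
    - [[0.04,0.25,0.36],[0,0,-0.12],0]
    - [[0.06,0.34,0.36],[0,0,-0.16],0]
    - [[0.07,0.43,0.36],[0,0,-0.177],0]
    - [[0.08,0.5,0.36],[0,0,-0.177],0]

```text
clock: 5.7
ee_pos: [0.5386, 0.0263, 0.3003]
orientation: [-3.141, 0.0, -0.511]
ft_force: [0.1, -0.9, 1.2]
finger_gap: 1.0
grip_force: 0.0
```

```bash
python3 - <<'E'
from grip import *
im=ctrl.get_image('top')[:,:,::-1].copy();cv2.imwrite('pics/top1.png',im)
s=ctrl.get_image('side')[:,:,::-1].copy();cv2.imwrite('pics/side1.png',s)
b=fit(im,.0456,26,48,-.245,-.2);print(b)
m=np.array([.5524,-.2237,.063]);print('grip rel mark',R(.0456).T@(np.array([b[1],b[2],.063])-m))
w=np.zeros((300,800,3),np.uint8)
w[:,:400]=cv2.resize(im[193:241,330:394],(400,300),interpolation=2);w[:,400:]=cv2.resize(s[184:229,285:345],(400,300),interpolation=2)
cv2.imwrite('pics/c1.png',w)
d=ctrl.sense();print(d['ee_pos'],d['orientation'],d['joint_pos'])
E
```

```text
(np.float64(26.187714843749998), np.float64(0.507), np.float64(-0.22599999999999998))
grip rel mark [-0.04545765 -0.00022809  0.        ]
[0.53876226 0.02779512 0.30020645] [-3.14042984e+00  5.58393891e-04 -5.05566567e-01] [-9.11606524e-02  3.62449878e-01  1.47088527e+00  1.33495108e-03
  1.30830066e+00  1.98485613e+00]
```

View pics/c1.png

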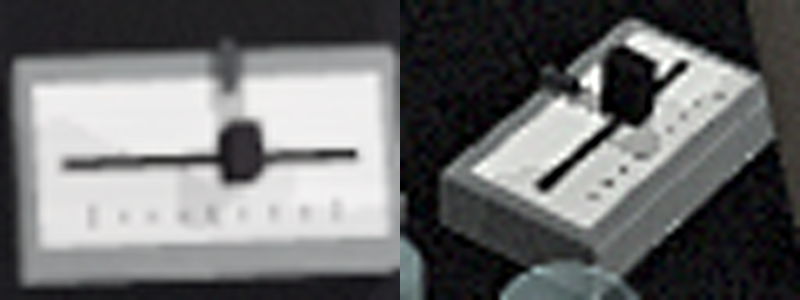

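The grip now stands on the pointer line: the fit gives 0.2 mm, and the measured TCP agrees. Next is a quick consistency check of the handle in both views.

```bash
python3 - <<'E'
from h import *
im=cv2.imread('pics/top0.png');s=cv2.imread('pics/side0.png')
c=np.array([.549,.235]);d=np.array([.874,-.486]);n=np.array([-d[1],d[0]])
def box(I,cam,o,sc):
    for z,col in((.195,(0,255,0)),):
        q=[(proj(cam,[*(c+a*.045*d+b*.007*n),z])-o+.5)*sc for a,b in((1,1),(1,-1),(-1,-1),(-1,1))]
        cv2.polylines(I,[np.int32(q)],True,col,1)
    return I
w=np.zeros((300,800,3),np.uint8)
w[:,:400]=box(cv2.resize(im[165:225,175:255],(400,300),interpolation=2),'top',np.array([175,165]),5)
w[:,400:]=box(cv2.resize(s[215:275,180:260],(400,300),interpolation=2),'side',np.array([180,215]),5)
cv2.imwrite('pics/h.png',w)
E
```

```text
(no output)
```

View pics/h.png

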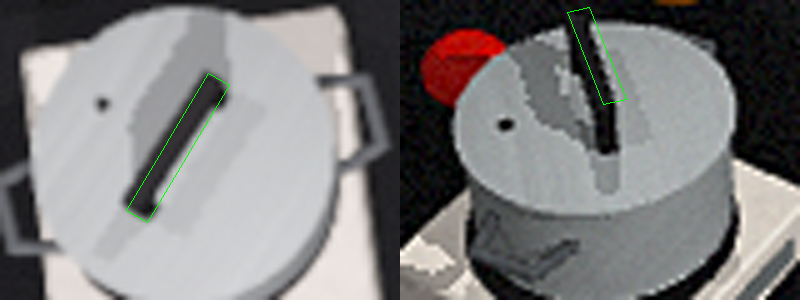

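The box fits the top view within about 1 px, but in the side view the bar lies slightly left of it and steeper. I'll fit the centre and angle jointly on the dark pixels of both views.

```bash
python3 - <<'E'
from h import *
from scipy.optimize import minimize
ims={}
for n,o in(('top',(165,225,175,255)),('side',(215,275,180,260))):
    g=cv2.cvtColor(cv2.imread(f'pics/{n}0.png'),cv2.COLOR_BGR2GRAY)[o[0]:o[1],o[2]:o[3]].astype(float)
    ims[n]=(np.clip((100-g)/50,0,1),np.array([o[2],o[0]]))
def boxes(c,a):
    d=np.array([-np.sin(a),np.cos(a)]);n=np.array([-d[1],d[0]])
    L=[(-.045,.045,.174,.194+.001),(-.045,-.033,.149,.175),(.033,.045,.149,.175)]
    return [[[*(c+u*d+v*n),z] for u in b[:2] for v in(-.007,.007) for z in b[2:]] for b in L]
def cost(p):
    e=0
    for n,(w,o) in ims.items():
        M=np.zeros((480,640),np.uint8)
        for b in boxes(p[:2],p[2]):
            cv2.fillConvexPoly(M,cv2.convexHull(np.int32([(proj(n,k)-o+.5)*8 for k in b])),1)
        m=cv2.resize(M.astype(float),(80,60),interpolation=cv2.INTER_AREA)
        roi=cv2.dilate(m0[n],np.ones((7,7)))>0
        e+=np.sum((m-w)[roi]**2)
    return e
m0={}
c0=np.array([.551,.2385,-2.10])
for n,(w,o) in ims.items():
    M=np.zeros((60,80))
    for b in boxes(c0[:2],c0[2]):cv2.fillConvexPoly(M,cv2.convexHull(np.int32([(proj(n,k)-o) for k in b])),1)
    m0[n]=M
r=minimize(cost,c0,method='Nelder-Mead',options=dict(initial_simplex=c0+np.array([[0,0,0],[.006,0,0],[0,.006,0],[0,0,.12]])))
print(cost(c0),r.fun,r.x,'tool yaw',r.x[2]+np.pi/2)
E
```

```text
141.52140273437502 121.14682265625 [ 0.55469783  0.2368814  -2.13877337] tool yaw -0.5679770481691078
```

>>> play_rows:
  moves:
    - [[0,0.08,0],[0,0,0],0]
    - [[0.01,0.17,0],[0,0,-0.01],0]
    - [[0.02,0.26,0],[0,0,-0.014],0]
    - [[0.028,0.34,0],[0,0,-0.014],0]
    - [[0.028,0.42,0],[0,0,-0.014],0]
    - [[0.028,0.42,0],[0,0,-0.014],0]
    - [[0.028,0.42,0],[0,0,-0.014],0]
    - [[0.028,0.42,0],[0,0,-0.014],0]

```text
clock: 6.6
ee_pos: [0.553, 0.2324, 0.3001]
orientation: [3.141, -0.0, -0.556]
ft_force: [-0.8, 0.3, -0.6]
finger_gap: 1.003
grip_force: 0.0
```

>>> play_rows:
  moves:
    - [[0,0.011,-0.04],[0,0,0],0]
    - [[0,0.011,-0.08],[0,0,0],0]
    - [[0,0.011,-0.11],[0,0,0],0]
    - [[0,0.011,-0.13],[0,0,0],0]
    - [[0,0.011,-0.13],[0,0,0],0]
    - [[0,0.011,-0.13],[0,0,0],0.3]
    - [[0,0.011,-0.13],[0,0,0],0.5]

```text
clock: 7.3
ee_pos: [0.5533, 0.239, 0.2363]
orientation: [-3.14, -0.001, -0.555]
ft_force: [-0.8, -0.9, -0.5]
finger_gap: 0.876
grip_force: 0.0
```

```bash
python3 - <<'E'
from h import *
s=ctrl.get_image('side')[:,:,::-1];cv2.imwrite('pics/s2.png',cv2.resize(s[185:285,160:280],(720,600),interpolation=2))
d=ctrl.sense();print(d['ee_pos'],d['orientation'],d['finger_gap'],d['ft_force'])
E
```

```text
[0.55324261 0.23913021 0.23623746] [-3.14031444e+00 -1.26588386e-03 -5.54846154e-01] 0.8345530892464886 [ 0.38501838  0.60170328 -0.11765846]
```

View pics/s2.png

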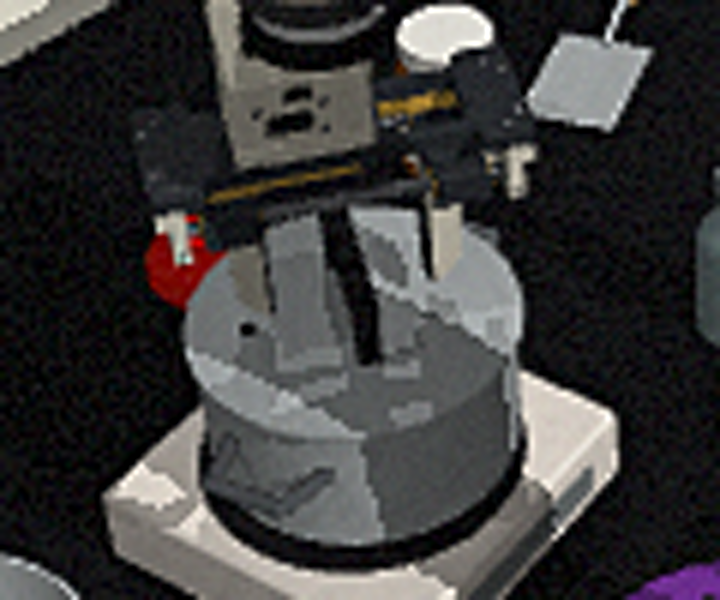

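The fingers, at about (265,265) and (435,240), straddle the bar at (350,280), which is centred between them. I'll close now and then lift.

>>> play_rows:
  moves:
    - [[0,0,0],[0,0,0],0.6]
    - [[0,0,0],[0,0,0],0.65]
    - [[0,0,0],[0,0,0],0.7]
    - [[0,0,0],[0,0,0],0.75]
    - [[0,0,0],[0,0,0],0.8]
    - [[0,0,0],[0,0,0],1]
    - [[0,0,0],[0,0,0],1]
    - [[0,0,0],[0,0,0],1]
    - [[0,0,0],[0,0,0],1]
    - [[0,0,0],[0,0,0],1]

```text
clock: 8.35
ee_pos: [0.5528, 0.2392, 0.2352]
orientation: [3.141, 0.0, -0.555]
ft_force: [-0.6, -0.4, -0.1]
finger_gap: 0.151
grip_force: 30.0
```

Gap 0.151 × 92 mm is about 14 mm, so the bar is held. I'll lift slowly by 10 cm.

>>> play_rows:
  moves:
    - [[0,0,0.01],[0,0,0],1]
    - [[0,0,0.025],[0,0,0],1]
    - [[0,0,0.045],[0,0,0],1]
    - [[0,0,0.07],[0,0,0],1]
    - [[0,0,0.1],[0,0,0],1]
    - [[0,0,0.13],[0,0,0],1]
    - [[0,0,0.16],[0,0,0],1]
    - [[0,0,0.18],[0,0,0],1]
    - [[0,0,0.195],[0,0,0],1]
    - [[0,0,0.2],[0,0,0],1]

```text
clock: 9.35
ee_pos: [0.5529, 0.2393, 0.3363]
orientation: [-3.141, -0.001, -0.555]
ft_force: [-0.4, -0.6, -2.9]
finger_gap: 0.149
grip_force: 30.0
```

>>> play_rows:
  moves:
    - [[0,0,0],[0,0,0],1]
    - [[0,0,0],[0,0,0],1]
    - [[0,0,0],[0,0,0],1]
    - [[0,0,0],[0,0,0],1]
    - [[0,0,0],[0,0,0],1]
    - [[0,0,0],[0,0,0],1]
    - [[0,0,0],[0,0,0],1]
    - [[0,0,0],[0,0,0],1]

```text
clock: 10.15
ee_pos: [0.5528, 0.2392, 0.3352]
orientation: [3.141, 0.0, -0.555]
ft_force: [0.6, -0.5, -2.3]
finger_gap: 0.147
grip_force: 30.0
```

```bash
python3 - <<'E'
from grip import *
s=ctrl.get_image('side')[:,:,::-1];t=ctrl.get_image('top')[:,:,::-1].copy()
cv2.imwrite('pics/s3.png',np.hstack([cv2.resize(s[150:290,150:350],(800,560),interpolation=2)]))
b=fit(t,.0456,26,48,-.245,-.2);print('grip rel mark',R(.0456).T@(np.array([b[1]-.5524,b[2]+.2237,0])))
d=ctrl.sense();print(d['ee_pos'],d['orientation'],d['finger_gap'],d['grip_force'],d['ft_force'],d['torque'])
E
```

```text
grip rel mark [-0.04545765 -0.00022809  0.        ]
[0.55278993 0.2392404  0.33519982] [ 3.14151233e+00 -7.34126644e-06 -5.54559776e-01] 0.1447907393479367 29.97294545173645 [ 0.25487169 -0.28346426 -1.8140407 ] [ 0.04303942  0.03022869 -0.01259709]
```

View pics/s3.png

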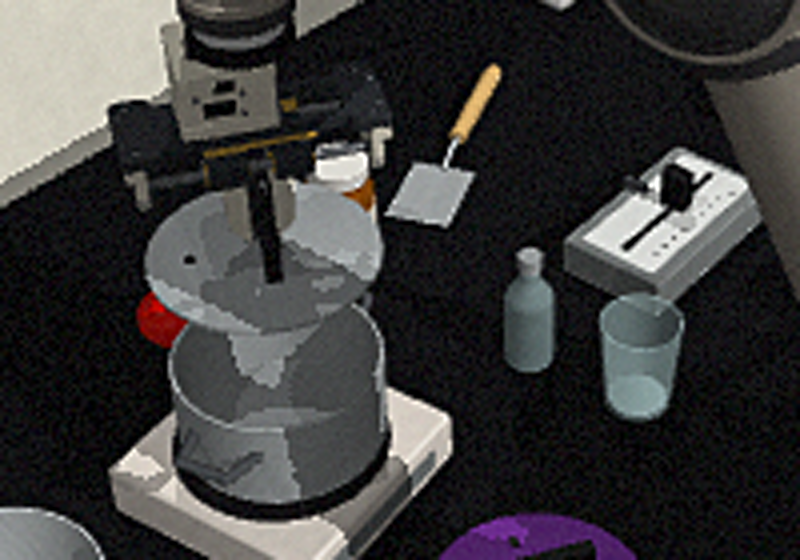

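The lid is held level over the pot at about (265,260), the pot hasn't moved, and the slider is at the pointer, about (675,185).

```bash
python3 -c "
from rig import ctrl
print(ctrl.job_done())"
```

```text
the job is handed in; nothing more can be done
None
```

The job is handed in: the slider grip is lined up with the pointer (about 0.2 mm off by the image fit), and the steel lid is held level 10 cm above its seat over the pot, which looks unmoved, as do the bystanders in view; no verdict was returned.

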